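Unclamp and unplug a battery module from a sloped charging dock

ROBOT

A 6-joint arm with a two-finger parallel gripper is mounted at the origin on the work surface. World frame = base frame: x ahead of the robot, y to its left, z up, the work surface at z = 0. Lengths are in m, angles in degrees, forces in N, time in s.
With the tool pointing down it reaches from about 0.35 to 0.875 m from the base axis. Payload 4.2 kg.
Tool frame: the origin (TCP) lies between the finger pads; the fingertips stand 25 mm ahead of it and the grasp point (between the pads) lies 6 mm ahead of it (r.tips_ahead is the distance from the TCP to the fingertips, in m); z points along the fingers, y is the direction in which the jaws open and shut (so a half turn about z gives the same grasp; the last joint's range is limited). The gripper opens to 87 mm and grips with 3 to 60 N. Pads are 19 mm wide; open, the fingers measure 117 mm over their backs; the gripper's body (75 mm by 190 mm) begins 51 mm behind the grasp point.
Start: joints at [-60.298, 22.042, 0.453, 0, -68.411, -14.817], TCP at [0.161, -0.604, 0.248] pointing down, gripper open.
Joint ranges: [-179.83, 179.83], [-69.29, 118.12], [-61.27, 80.66], [-181.25, 117.63], [-171.15, -9.14], [-177.46, 177.46]. Speed limits (degrees/s): [159.86, 159.86, 180, 180, 180, 180].

INTERFACE

Orientations are given as a 3x3 rotation matrix whose columns are the frame's x, y, z axes.
In Python, from station import r, vision, finish_job gives the robot as it stands.
- The arm moves only by the shell command python3 -m jog 'ROWS'. ROWS is a JSON object of lists of equal length, an entry for each row: "rot": the turn, a rotation vector about the world's x, y, z in degrees, a list of three; "delta_pos": the shift along the world's x, y, z in mm, a list of three; "grip": the opening in per cent of the stroke, from 0 (shut) to 100 (fully open). A call has 1 to 10 rows; each row shifts and turns the commanded pose from where the row before left it; what a row does not reach is not made up. A row lasts 1/12 s, in which the tool goes at most 41.7 mm and 7.16 degrees, less where a joint would pass 70% of its speed; a pose out of reach is approached as far as the arm can. A call with a gripper value outside its range is refused whole. The fingers move at their own pace and stop on an object; the grip force is fixed at half the most. Time passes only in rows, so rows that do not move let the fingers close. It gives the time, the measured TCP pose, the force and the opening at its end, in the units of the state.
- r.sense(): the state, without advancing time (a new reading comes with each control period).
- vision.capture(name): name is "scene" or "top"; returns a dict with "frame" (400x640x3 uint8, red, green, blue), "K" (3x3 intrinsics, pixels), "xyz" and "orientation" of the camera in the world. Camera axes: x right, y up, looking along -z (the intrinsics and any distortion apply to the point x, -y, -z); pixel columns grow to the right and rows downward; lengths in m; the calibration is good to about 2 mm. A picture is of the moment at which its call begins. There is no depth.
- finish_job(): hands the job in, once; it reports no verdict.
The state is a dict: "time_s": time; "joints": joint angles; "joint_velocities": joint speeds; "effort": joint torques, N m; "tcp_pos": TCP position; "ee_rot": TCP orientation; "wrist_force": force on the tool from outside, world axes, zero at the start; "moment": the same for the moment, N m; "gripper_width": opening from 0.0 (shut) to 1.0 (fully open).
Only numpy, scipy, OpenCV 4.12 (cv2) and the standard library are available. Lean on these libraries where they do the work, as an engineer would, in place of code of your own. Each camera call takes 0.05 s, during which the arm holds its last target. There are 200 camera calls.

TASK

Take the blue battery module off the sloped charging dock: first loosen the red swing clamp that holds it, which has a left-hand thread, so turn its black bar grip clockwise as seen looking down on it until the red arm points up the slope, away from the module. Then pull the module straight out of its socket against the spring catch and stand it gently upright on its foot inside the steel tray, letting go only once it stands there. Leave the camera, the beaker and the jar where they are.

Things in the scene. Friction and masses are not known exactly. Their poses are not given: they have to be found in the camera images.
- panel: Sloped face of the fixed cream charging dock (190 deep, 220 wide), 180 (x) x 220 (y) mm. Origin: centre of the face, 105 mm above the bench. z: face normal, leaning 30 degrees from vertical towards the dock's front (robot side); x: up the slope, away from the robot; y: level, along the width. Clamp screw axis at x=0, y=-45 mm, along z; socket at x=0, y=+45 mm.
- socket (a point): Centre of the socket's mouth, in the panel face at x=0, y=+45 mm: an oblong hole 58.5 (panel x) x 32.5 (panel y) mm, 34 mm deep along panel -z.
- catch_nose (a point): Tip of the spring catch: a yellow slide with a round steel nose, at panel x=33 to 86, y=45+-25 mm, up to 28 mm above the face. A spring pushes it downslope over a bead on the module's back. It gives way by itself when the module is pulled along panel +z: 10 to 20 N within the first 15 mm, weight included, free after that.
- clamp (a joint): Angle (rad) of the red clamp arm, growing clockwise seen looking down on the panel: 0 = along panel +y, over the module's shoulder; 1.57 = up the slope (panel +x). Starts -0.1 to 0.25; stops at -0.25 and 1.65. Left-hand thread: clockwise loosens, rising 1.9 mm per rad. Stays where left; takes 0.12 N m. Arm 18 mm wide, tip 73 mm from the axis, top 37.5 mm above the face; off the module beyond 0.75.
- clamp_grip (a point): Point to grip on the clamp's black bar: on the screw axis, 64 mm out from the panel face. The bar lies in line with the red arm (along panel y at joint 0) and turns with it; 64 mm long, 14 mm thick, from 37.5 to 78 mm above the face. Grip it across its 14 mm with the fingers pointing along panel -z.
- module: Battery module, 0.22 to 0.37 kg, 112 mm tall. Origin: centre of the foot's underside; z up through the grip. Black foot 56 (x) x 30 (y), z 0 to 36 mm; blue shoulder 64 x 52, z 36 to 62; grey grip 44 x 26, z 62 to 112. Steel bead at z=43.5 stands 4 mm out of the shoulder's +x side. Starts seated in the socket, axes parallel to the panel's, foot 34 mm below the face; comes out along panel +z.
- module_grip (a point): Point to grip on the module: on its axis, 90 mm above the underside of its foot, 56 mm above the panel face when seated. The grip is 26 mm thick along the module's y and 44 mm along its x.
- tray: Loose open steel tray lying on the bench, 150 (x) x 130 (y) x 22 mm high, walls and floor 4 mm. Origin: centre of its underside, so the inner floor is 4 mm above the origin.
- camera: Bystander: small silver camera standing on the bench, 24 (x) x 95 (y) x 58 mm high; origin at the centre of its underside.
- beaker: Bystander: glass beaker, 68 mm wide, 85 mm high; origin at the centre of its underside.
- jar: Bystander: amber jar, 64 mm wide, 100 mm high; origin at the centre of its underside.
Mind the look-alikes: they are no part of the job. Leave any brown or pink look-alike of the module alone.

How it is judged (in metres and radians):
On the way, in this order (a step that is already met when the one before it is completed fails the run):
1. The clamp is loosened clockwise past 1.1 rad with the module still seated in its socket (value of joint clamp above 1.1 rad and z of module in the frame of panel below -0.026 m), for 0.2 s.
2. The module is pulled right out of its socket (z of module in the frame of panel above 0.005 m), for 0.1 s.
At the end, for the whole second after the job is handed in: The clamp is still loosened (beyond 1.1 rad), and the module stands upright (within 0.12 rad) on its foot on the tray's inner floor (foot within 10 mm of the tray's underside height, its centre within 55 mm in the tray's x and 50 mm in y), at rest and released (value of joint clamp above 1.1 rad and x of module in the frame of tray between -0.055 and 0.055 m and y of module in the frame of tray between -0.05 and 0.05 m and z of module in the frame of tray between -0.002 and 0.01 m and angle between module's own z axis and vertical below 0.12 rad and linear speed of module below 0.02 m/s and contact force between the fingers and module below 0.05 N); the robot touches nothing.
It fails at once if A bystander (camera, beaker or jar) is shifted more than 25 mm or knocked over (distance of any of camera, beaker, jar from where it was at the start of the episode above 0.025 m or angle between any of camera, beaker, jar's own z axis and vertical above 0.4 rad).
It fails at once if The module is dropped: out of the socket and let go with its foot more than 25 mm above the bench ((z of module in the frame of panel above 0.005 m or distance between module and socket above 0.06 m) and contact force between the fingers and module below 0.02 N and contact force between module and anything else below 0.02 N and height (world z) of module above 0.025 m).
It also fails if it takes over 54 s, if anything falls off the work surface, if the arm or the gripper's body presses on something with over 40 N, if the wrist force passes 120 N, or if a joint passes its speed limit or range.

## Working session

There is one attempt and no reset: what is moved stays moved. The work goes in short steps, Python scripts to look and compute and a shell command to move; the robot and the scene stay as the last step left them, time stands still between calls to the robot, and variables do not carry over. Pictures are saved under pics/ and viewed, about 8 in all and at most 12, crops included, and the job is handed in when it is done.

```bash
ls; mkdir -p pics; python3 - <<'E'
from station import r,vision
import cv2,numpy as np
print(r.sense())
for n in("scene","top"):
    c=vision.capture(n); cv2.imwrite(f"pics/{n}0.png",c["frame"][:,:,::-1]); print(n,c["K"],c["xyz"],c["orientation"],[k for k in c])
    np.savez(f"pics/{n}0.npz",**{k:c[k] for k in("frame","K","xyz","orientation")})
E
```

```text
pics
{'time_s': 0.0, 'joints': array([-6.02971806e+01,  2.20896563e+01,  3.79948567e-01, -2.72511313e-02,
       -6.84108471e+01, -1.48172628e+01]), 'joint_velocities': array([ 0.06793869, -0.05721344, -0.00845543, -0.04626954, -0.02955003,
        0.07341413]), 'effort': array([-3.73790372e-04, -3.90667427e+01,  1.87404406e+01,  4.21973571e+00,
        1.07786429e-02, -1.98288667e-04]), 'tcp_pos': array([ 0.16043692, -0.60349405,  0.24647684]), 'ee_rot': array([[-9.66485893e-01, -2.56718885e-01, -6.58407417e-04],
       [-2.56719705e-01,  9.66483732e-01,  2.04671994e-03],
       [ 1.10908396e-04,  2.14715211e-03, -9.99997689e-01]]), 'wrist_force': array([-0.21979358,  0.45488826, -0.24435544]), 'moment': array([ 0.014043  , -0.04974866, -0.03385014]), 'gripper_width': 1.0006767476576879}
scene [[433.8592205    0.         324.67816679]
 [  0.         433.8592205  197.10208816]
 [  0.           0.           1.        ]] [ 1.22803125 -0.38314698  1.05922652] [[ 0.54724174 -0.6589351   0.51607268]
 [ 0.83692535  0.43749736 -0.32886476]
 [-0.0090799   0.61188283  0.7908963 ]] ['frame', 'K', 'xyz', 'orientation']
top [[380.14032205   0.         318.36410165]
 [  0.         380.14032205 203.95404595]
 [  0.           0.           1.        ]] [ 0.42414666 -0.01409535  1.14609593] [[-7.45070453e-03  9.84504798e-01 -1.75199284e-01]
 [-9.99972218e-01 -7.37501058e-03  1.08313361e-03]
 [-2.25746331e-04  1.75202486e-01  9.84532395e-01]] ['frame', 'K', 'xyz', 'orientation']
```

View pics/scene0.png

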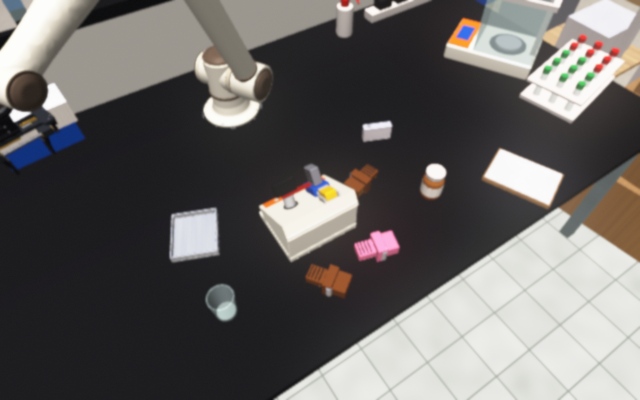

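View pics/top0.png

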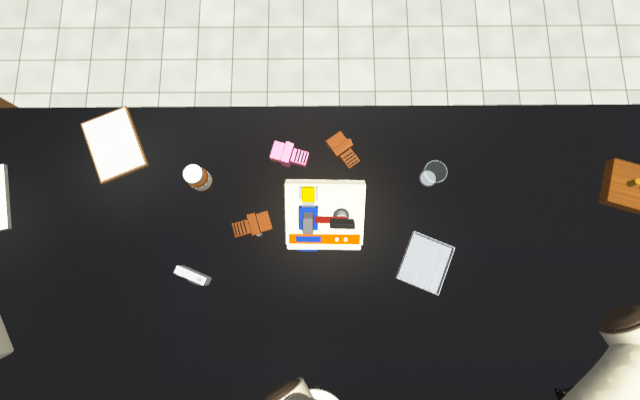

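```bash
python3 - <<'E'
import cv2,numpy as np
t=cv2.imread("pics/top0.png")[170:260,270:380]; s=cv2.imread("pics/scene0.png")[155:260,255:365]
t=cv2.resize(t,None,fx=7,fy=6.6,interpolation=cv2.INTER_CUBIC)
t=cv2.resize(cv2.imread("pics/top0.png")[172:256,276:376],None,fx=7,fy=7,interpolation=cv2.INTER_CUBIC); cv2.imwrite("pics/t1.png",t)
cv2.imwrite("pics/s1.png",cv2.resize(s,None,fx=5.5,fy=5.5,interpolation=cv2.INTER_CUBIC))
E
```

```text
(no output)
```

View pics/t1.png

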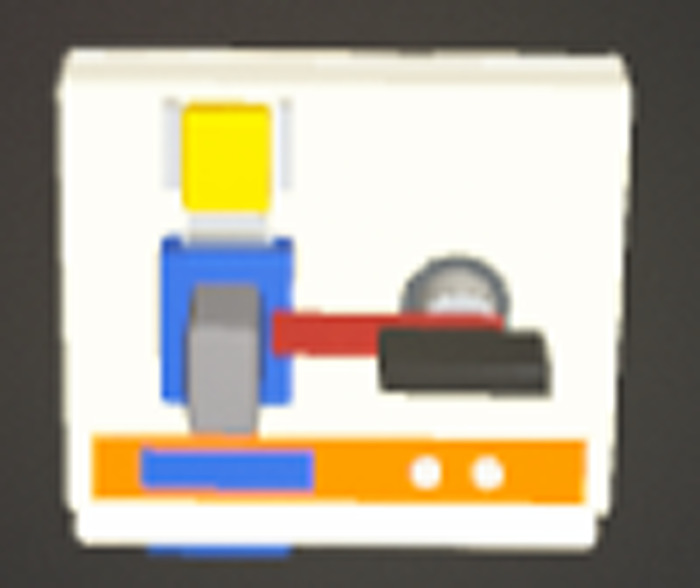

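View pics/s1.png

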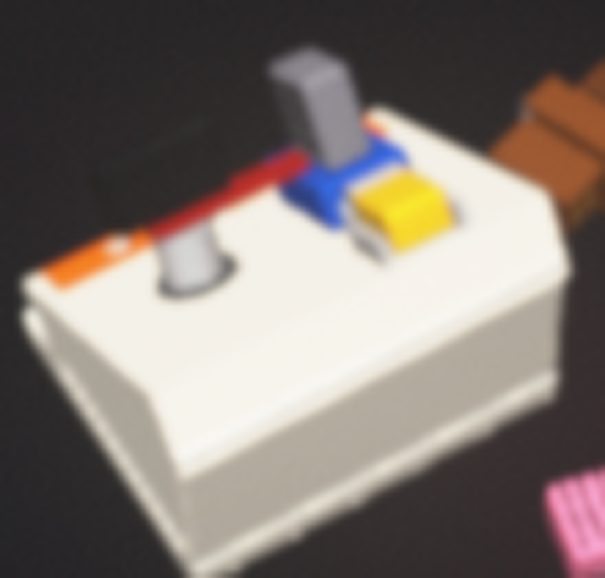

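Top view: the blue module with grey grip is in the dock at (308,218), the clamp's black bar at (342,224), with the red arm pointing left (+y) over its shoulder. The steel tray is at (426,263).
Things I could mistake for the module: brown (253,224), brown (343,149), pink (290,154), all lying on the bench. Blue labels at (308,239) and on the dock front are only printing. The crops confirm the blue one seated in the dock is the module.

```bash
cat >h.py <<'E'
import numpy as np,cv2
from scipy.optimize import least_squares
from scipy.spatial.transform import Rotation as Ro
C={n:dict(np.load(f"pics/{n}0.npz")) for n in("scene","top")}
def proj(c,P):
    q=(np.atleast_2d(P)-c["xyz"])@c["orientation"]; q=q*[1,-1,-1]; p=q@c["K"].T; return p[:,:2]/p[:,2:]
def ray(c,uv,z):
    uv=np.atleast_2d(uv); d=np.c_[uv,np.ones(len(uv))]@np.linalg.inv(c["K"]).T*[1,-1,-1]@c["orientation"].T
    return c["xyz"]+d*((z-c["xyz"][2])/d[:,2])[:,None]
def panelR(yaw): return (Ro.from_euler('z',yaw)*Ro.from_euler('y',-30,degrees=True)).as_matrix()
E
python3 - <<'E'
from h import *
T=C["top"];S=C["scene"]
tp=np.array([(163,237),(292,237),(292,404),(163,404),(383,393),(549,396),(93,498),(585,503)])/7+[276,172]-.43
sp=np.array([(310,62)])/5.5+[255,155]-.4
def f(p,full=False):
    R=panelR(p[2]); o=[p[0],p[1],.105]; a=p[3]
    ca,sa=np.cos(a),np.sin(a)
    bar=[[-.007*ca+s*.032*sa,-.045+s*.032*ca+.007*sa,.0785] for s in(1,-1)]
    L=np.array([[.032,.071,.028],[.032,.019,.028],[-.032,.019,.028],[-.032,.071,.028],*bar,[p[4],p[5],0],[p[4],-p[5],0]])
    e=np.r_[proj(T,L@R.T+o)-tp, proj(S,np.array([[0,.045,.078]])@R.T+o)-sp]
    return e if full else e.ravel()
s=least_squares(f,[.6,0,0,0,-.07,.1]); p=s.x
print(p.round(4)); print(f(p,1).round(2))
R=panelR(p[2]);o=np.array([p[0],p[1],.105])
print("panelR",R.round(4).tolist())
for n,q in(("clampgrip",[0,-.045,.064]),("modgrip",[0,.045,.056])): print(n,R@q+o)
hsv=cv2.cvtColor(T["frame"],cv2.COLOR_RGB2HSV); m=(hsv[...,2]>90).astype(np.uint8); m[:225]=0;m[300:]=0;m[:,:390]=0;m[:,465:]=0
cn=max(cv2.findContours(m,0,2)[0],key=cv2.contourArea); b=cv2.minAreaRect(cn); bp=cv2.boxPoints(b)
w=ray(T,bp,.022); print("tray",b,w.round(4),w.mean(0),np.linalg.norm(np.diff(w,axis=0),axis=1))
print("bystanders",ray(T,[(192,276),(430,176),(201,180)],0.03).round(3))
E
```

```text
[ 0.5807 -0.0323 -0.0178  0.0123 -0.0886  0.1001]
[[-0.57  1.08]
 [ 0.47  1.28]
 [ 0.27 -0.58]
 [-0.36 -0.78]
 [-0.43 -0.05]
 [ 0.65  0.06]
 [ 0.14 -0.01]
 [ 0.14  0.01]
 [ 0.85  0.98]]
panelR [[0.8659, 0.0178, -0.4999], [-0.0155, 0.9998, 0.0089], [0.5, -0.0, 0.866]]
clampgrip [ 0.54794529 -0.07667453  0.16042563]
modgrip [0.55355066 0.01323976 0.15349742]
tray ((425.5796203613281, 262.5850524902344), (46.99163818359375, 53.06963348388672), 20.323135375976562) [[ 0.4005 -0.2341  0.022 ]
 [ 0.545  -0.2949  0.022 ]
 [ 0.4958 -0.4222  0.022 ]
 [ 0.3535 -0.359   0.022 ]] [ 0.44866433 -0.32754349  0.022     ] [0.15674831 0.13650328 0.15571707]
bystanders [[ 0.414  0.351  0.03 ]
 [ 0.706 -0.353  0.03 ]
 [ 0.699  0.338  0.03 ]]
```

```bash
cat >fit.py <<'E'
from h import *
T=C["top"];S=C["scene"]
tp=np.array([(163,237),(292,237),(292,404),(163,404),(383,393),(549,396),(93,498),(585,503)])/7+[276,172]-.43
sp=np.array([(310,62)])/5.5+[255,155]-.4
def f(p,full=False):
    R=panelR(p[2]); o=[p[0],p[1],.105]; a=p[3]
    ca,sa=np.cos(a),np.sin(a)
    bar=[[-.007*ca+s*.032*sa,-.045+s*.032*ca+.007*sa,.0785] for s in(1,-1)]
    L=np.array([[.032,.071,.002],[.032,.019,.002],[-.032,.019,.028],[-.032,.071,.028],*bar,[p[4],p[5],0],[p[4],-p[5],0]])
    e=np.r_[proj(T,L@R.T+o)-tp, proj(S,np.array([[0,.045,.078]])@R.T+o)-sp]
    return e if full else e.ravel()
p=least_squares(f,[.6,0,0,0,-.07,.1]).x
R=panelR(p[2]);o=np.array([p[0],p[1],.105])
E
python3 - <<'E'
from fit import *
from station import r
print(p.round(4)); print(f(p,1).round(2))
s=r.sense()
Rs=np.c_[-R[:,1],-R[:,0],-R[:,2]]; Rs=(Ro.from_rotvec(-p[3]*R[:,2])).as_matrix()@Rs
rv=Ro.from_matrix(Rs@s["ee_rot"].T).as_rotvec(degrees=True)
yz=Ro.from_matrix(Rs@s["ee_rot"].T)
g=o+R@[0,-.045,.064]
tcp=g+R[:,2]*.006
print("clampgrip",g,"tcp",tcp,"approach",tcp+R[:,2]*.08,"delta",tcp+R[:,2]*.08-s["tcp_pos"],"rotvec",rv,"pz",R[:,2])
E
```

```text
[ 0.5783 -0.0315 -0.0039  0.0266 -0.0859  0.1   ]
[[-0.45 -0.99]
 [ 0.14 -1.06]
 [ 0.23  0.4 ]
 [-0.41  0.47]
 [-0.48  0.65]
 [ 0.59  0.74]
 [ 0.28  0.48]
 [ 0.27 -0.48]
 [ 0.31  0.26]]
clampgrip [ 0.54616303 -0.07641879  0.16042563] tcp [ 0.54316305 -0.07640715  0.16562178] approach [ 0.50316335 -0.07625193  0.23490381] delta [ 0.34271367  0.52732073 -0.01165763] rotvec [-19.35332562 -25.77018392  71.58612594] pz [-0.49999624  0.00194022  0.8660254 ]
```

```bash
python3 -m jog '{"delta_pos":[[17,26.4,0],[17,26.4,0],[17,26.4,0],[17,26.4,0],[17,26.4,0],[17,26.4,0],[17,26.4,0],[17,26.4,0],[17,26.4,0],[17,26.4,0]],"rot":[[-0.97,-1.29,3.58],[-0.97,-1.29,3.58],[-0.97,-1.29,3.58],[-0.97,-1.29,3.58],[-0.97,-1.29,3.58],[-0.97,-1.29,3.58],[-0.97,-1.29,3.58],[-0.97,-1.29,3.58],[-0.97,-1.29,3.58],[-0.97,-1.29,3.58]],"grip":[50,50,50,50,50,50,50,50,50,50]}'
python3 -m jog '{"delta_pos":[[17,26.4,0],[17,26.4,0],[17,26.4,0],[17,26.4,0],[17,26.4,0],[17,26.4,0],[17,26.4,0],[17,26.4,0],[17,26.4,0],[0,0,0]],"rot":[[-0.97,-1.29,3.58],[-0.97,-1.29,3.58],[-0.97,-1.29,3.58],[-0.97,-1.29,3.58],[-0.97,-1.29,3.58],[-0.97,-1.29,3.58],[-0.97,-1.29,3.58],[-0.97,-1.29,3.58],[-0.97,-1.29,3.58],[-0.97,-1.29,3.58]],"grip":[50,50,50,50,50,50,50,50,50,50]}'
cat >>h.py <<'E'
P0=np.array([.5795,-.032,.105]); YAW=-.010
def need(Rt,pt,s):
    print("delta mm",(1000*(np.array(pt)-s["tcp_pos"])).round(1),"rot",Ro.from_matrix(Rt@s["ee_rot"].T).as_rotvec(degrees=True).round(2),"F",s["wrist_force"].round(1),"M",s["moment"].round(2),"w",round(s["gripper_width"],3),"t",s["time_s"],"j",s["joints"].round(0))
def clampR(a):
    R=panelR(YAW); return Ro.from_rotvec(-a*R[:,2]).as_matrix()@np.c_[-R[:,1],-R[:,0],-R[:,2]]
def pan(q): return P0+panelR(YAW)@q
E
python3 - <<'E'
from h import *
from station import r,vision
need(clampR(.02),pan([0,-.045,.15]),r.sense())
print(panelR(YAW)[:,2])
a=[vision.capture(n)["frame"][:,:,::-1] for n in("top","scene")]
cv2.imwrite("pics/c2.png",np.hstack([cv2.resize(a[0][170:270,270:370],(390,390)),cv2.resize(a[1][120:250,250:380],(390,390))]))
E
```

```text
time_s: 0.93
tcp_pos: [0.3309, -0.3385, 0.2474]
ee_rot: [[-0.616, -0.744, 0.26], [-0.782, 0.617, -0.088], [-0.095, -0.258, -0.962]]
wrist_force: [-1.1, 0.2, 0.1]
gripper_width: 0.509
time_s: 1.77
tcp_pos: [0.4855, -0.0991, 0.2476]
ee_rot: [[-0.017, -0.864, 0.504], [-1.0, 0.02, 0.001], [-0.011, -0.504, -0.864]]
wrist_force: [-0.3, -0.6, -0.4]
gripper_width: 0.494
delta mm [ 18.5  22.8 -12.7] rot [-0.04  0.26 -0.59] F [-0.3 -0.6 -0.4] M [-0.02  1.24 -0.04] w 0.494 t 1.7667 j [ 10.  -3. -41.  13. -22. -21.]
[-0.499975    0.00499992  0.8660254 ]
```

View pics/c2.png

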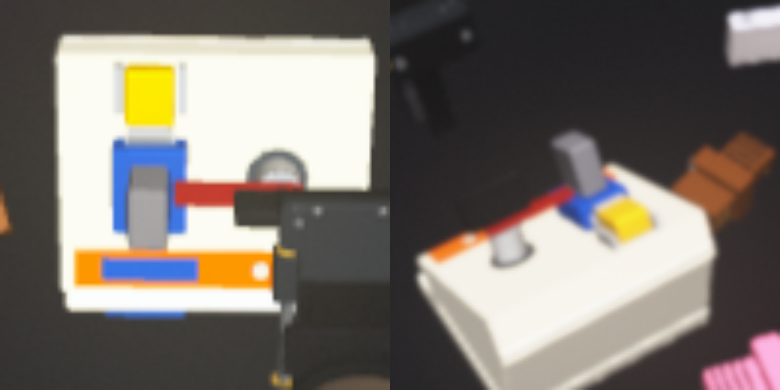

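The crop shows the module seated, the arm over its shoulder, and the gripper behind and downslope of the bar, to its right. I'll centre it over the screw axis and then advance.

```bash
python3 -m jog '{"delta_pos":[[5,6,-3],[6,7,-4],[7,9,-5],[0,0,0],[0,0,0]],"rot":[[0,0.1,-0.3],[0,0.1,-0.3],[0,0,0],[0,0,0],[0,0,0]],"grip":[50,50,50,50,50]}'
python3 - <<'E'
from h import *
from station import r,vision
need(clampR(.02),pan([0,-.045,.15]),r.sense())
E
```

```text
time_s: 2.28
tcp_pos: [0.501, -0.081, 0.235]
ee_rot: [[-0.039, -0.867, 0.498], [-0.999, 0.04, -0.008], [-0.013, -0.498, -0.867]]
wrist_force: [-0.3, 0.3, -0.6]
gripper_width: 0.501
delta mm [ 3.1  4.8 -0.1] rot [-0.16 -0.15  0.66] F [-0.3  0.3 -0.6] M [0.04 1.09 0.01] w 0.501 t 2.2833 j [ 12.  -1. -44.  19. -19. -31.]
```

```bash
python3 -m jog '{"delta_pos":[[3,4.5,0],[4,0,-6.9],[4,0,-6.9],[4,0,-6.9],[4,0,-6.9],[4,0,-6.9],[0,0,0],[0,0,0]],"rot":[[0,0,0.6],[0,0,0],[0,0,0],[0,0,0],[0,0,0],[0,0,0],[0,0,0],[0,0,0]],"grip":[50,50,50,50,50,50,50,50]}'
python3 - <<'E'
from h import *
from station import r,vision
need(clampR(.02),pan([0,-.045,.07]),r.sense())
a=[vision.capture(n)["frame"][:,:,::-1] for n in("top","scene")]
cv2.imwrite("pics/c3.png",np.hstack([cv2.resize(a[0][170:270,290:390],(390,390)),cv2.resize(a[1][120:250,230:360],(390,390))]))
E
```

```text
time_s: 2.95
tcp_pos: [0.5244, -0.0765, 0.201]
ee_rot: [[-0.028, -0.866, 0.499], [-1.0, 0.03, -0.003], [-0.013, -0.499, -0.867]]
wrist_force: [0.5, -0.5, -0.0]
gripper_width: 0.498
delta mm [ 19.7  -0.1 -35.4] rot [-0.15 -0.08  0.02] F [ 0.5 -0.5 -0. ] M [ 0.07  1.12 -0.01] w 0.498 t 2.95 j [ 10.   4. -47.  28. -11. -38.]
```

View pics/c3.png

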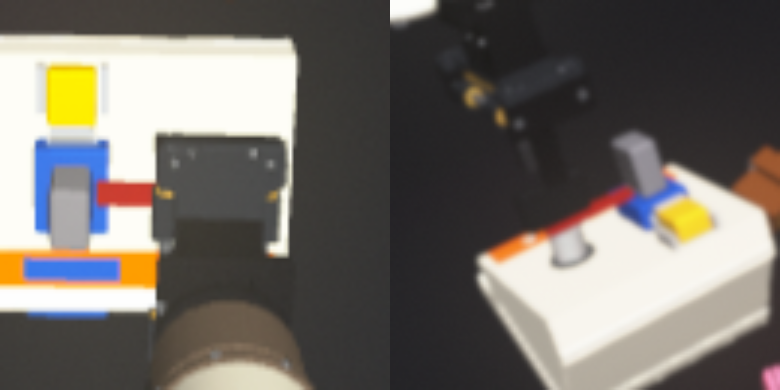

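c3 shows the gripper squarely over the bar. However, j5 is near its −9° limit, so I'll lean the tool about 12° within the bar's plane before going in.

```bash
cat >>h.py <<'E'
def leanR(a,l=12):
    R=panelR(YAW); return Ro.from_rotvec(-a*R[:,2]).as_matrix()@Ro.from_rotvec(-l*R[:,0],degrees=True).as_matrix()@clampR(0)
E
python3 -m jog '{"delta_pos":[[0,0.3,0],[0,0.3,0],[0,0.3,0],[0,0.3,0],[0,0,0],[0,0,0],[0,0,0],[0,0,0]],"rot":[[-2.1,0,-1.2],[-2.1,0,-1.2],[-2.1,0,-1.2],[-2.1,0,-1.2],[-2.1,0,-1.2],[0,0,0],[0,0,0],[0,0,0]],"grip":[50,50,50,50,50,50,50,50]}'
python3 - <<'E'
from h import *
from station import r,vision
R=leanR(.02); need(R,pan([0,-.045,.067])-.006*R[:,2],r.sense())
E
```

```text
time_s: 3.72
tcp_pos: [0.5266, -0.0786, 0.2081]
ee_rot: [[-0.115, -0.866, 0.487], [-0.984, 0.031, -0.177], [0.138, -0.499, -0.855]]
wrist_force: [0.3, -0.1, -0.3]
gripper_width: 0.502
delta mm [ 16.    3.2 -40. ] rot [-1.87  0.03 -0.91] F [ 0.3 -0.1 -0.3] M [0.36 1.09 0.01] w 0.502 t 3.7167 j [  1.   3. -55.  77. -11. -80.]
```

```bash
python3 -m jog '{"delta_pos":[[0,0,0],[0,0,0],[0,0,0],[0,0,0]],"rot":[[0,0,0],[0,0,0],[0,0,0],[0,0,0]],"grip":[50,50,50,50]}'
python3 - <<'E'
from h import *
from station import r,vision
R=leanR(.02); need(R,pan([0,-.045,.067])-.006*R[:,2],r.sense()); print([d for d in dir(r) if d[0]!='_'])
E
```

```text
time_s: 4.05
tcp_pos: [0.5264, -0.0781, 0.2075]
ee_rot: [[-0.114, -0.867, 0.486], [-0.984, 0.03, -0.177], [0.139, -0.498, -0.856]]
wrist_force: [-1.1, 0.3, 0.7]
gripper_width: 0.501
delta mm [ 16.2   2.7 -39.4] rot [-1.82 -0.05 -0.97] F [-1.1  0.3  0.7] M [0.39 1.1  0.03] w 0.501 t 4.05 j [  1.   3. -55.  78. -11. -80.]
['PlanningError', 'sense', 'tips_ahead']
```

```bash
cat >kin.py <<'E'
from h import *
E_=lambda ax,a:Ro.from_euler(ax,a,degrees=True).as_matrix()
def parts(j,s4=1,s6=1):
    R1=E_('z',j[0]);Ra=R1@E_('y',j[1]);Rf=R1@E_('y',j[1]-j[2]);R4=Rf@E_('x',s4*j[3])
    Rt=R4@E_('y',-j[4])@np.c_[[0,-1,0],[0,0,1],[1,0,0]]  # placeholder axes, z along forearm
    Rt=R4@E_('y',-j[4])@np.array([[0,0,1],[-1,0,0],[0,-1,0]],float)@E_('z',s6*j[5])
    return R1,Ra,Rf,R4,Rt
def rows(j,s4=1,s6=1):
    R1,Ra,Rf,R4,Rt=parts(j,s4,s6)
    return np.c_[R1,Ra[:,2],Rf[:,0],Rf[:,2],R4[:,1],Rt[:,2]],Rt
E
python3 - <<'E'
from kin import *
from station import r
s=r.sense(); print(s["joints"])
J=[[-60.297,22.09,.38,-.03,-68.41,-14.82],[10,-3,-41,13,-22,-21],[12,-1,-44,19,-19,-31],[10,4,-47,28,-11,-38],s["joints"]]
P=[[.1604,-.6035,.2465],[.4855,-.0991,.2476],[.501,-.081,.235],[.5244,-.0765,.201],s["tcp_pos"]]
RR=[np.array([[-.9665,-.2567,0],[-.2567,.9665,.002],[0,.002,-1]]),np.array([[-0.017,-0.864,0.504],[-1,0.02,0.001],[-0.011,-0.504,-0.864]]),None,None,s["ee_rot"]]
for s4 in(1,-1):
  for s6 in(1,-1):
    print(s4,s6,[round(np.degrees(Ro.from_matrix(rows(j,s4,s6)[1]@R.T).magnitude()),1) for j,R in zip(J,RR) if R is not None])
    A=np.vstack([rows(j,s4,s6)[0] for j in J]); x,res,rk,sv=np.linalg.lstsq(A,np.ravel(P),rcond=.003); print(x.round(3),rk,sv.round(3),(A@x-np.ravel(P)).round(4))
E
```

```text
[  0.90593448   3.46678967 -54.71613589  77.61486302 -10.92395358
 -79.92850222]
1 1 [np.float64(29.7), np.float64(21.1), np.float64(21.9)]
[ 0.606 -0.041 -0.459  0.284 -0.201  0.204 -0.122 -0.176] 8 [4.371 3.436 2.811 0.853 0.554 0.355 0.13  0.055] [-0.004   0.0004 -0.0018 -0.01    0.0054 -0.0084  0.0059  0.0097  0.0009
  0.0236  0.006   0.0254 -0.0206 -0.0142 -0.0162]
1 -1 [np.float64(0.1), np.float64(25.2), np.float64(155.2)]
[ 0.606 -0.041 -0.459  0.284 -0.201  0.204 -0.122 -0.176] 8 [4.371 3.436 2.811 0.853 0.554 0.355 0.13  0.055] [-0.004   0.0004 -0.0018 -0.01    0.0054 -0.0084  0.0059  0.0097  0.0009
  0.0236  0.006   0.0254 -0.0206 -0.0142 -0.0162]
-1 1 [np.float64(29.6), np.float64(42.8), np.float64(159.9)]
[ 0.018 -0.006  0.128  0.56   0.4    0.01  -0.156  0.261] 8 [4.371 3.436 2.811 0.853 0.554 0.355 0.13  0.055] [-0.0018 -0.0012 -0.0004  0.0033  0.0025  0.0038 -0.0048  0.0012 -0.0035
 -0.0017 -0.001  -0.0007  0.0025 -0.0013  0.0008]
-1 -1 [np.float64(0.0), np.float64(1.1), np.float64(0.0)]
[ 0.018 -0.006  0.128  0.56   0.4    0.01  -0.156  0.261] 8 [4.371 3.436 2.811 0.853 0.554 0.355 0.13  0.055] [-0.0018 -0.0012 -0.0004  0.0033  0.0025  0.0038 -0.0048  0.0012 -0.0035
 -0.0017 -0.001  -0.0007  0.0025 -0.0013  0.0008]
```

```bash
cat >>kin.py <<'E'
X=np.array([0,0,.137,.56,.4,0,-.16,.261])
def setX():
    pass
LO=np.array([-179.8,-69.3,-61.2,-181.2,-171,-9.2]);HI=0
LO=np.array([-179,-69,-61,-181,-170,-177]);HI=np.array([179,118,80,117,-9.2,177])
def fk(j):
    A,Rt=rows(j,-1,-1); return A@X,Rt
def ik(Rt,p,j0):
    def e(j):
        q,Rr=fk(j); return np.r_[(q-p)*10,Ro.from_matrix(Rr@Rt.T).as_rotvec()]
    j0=np.clip(j0,LO+.1,HI-.1)
    s=least_squares(e,j0,bounds=(LO,HI),x_scale=50); return s.x,np.linalg.norm(s.fun)
def path(poses,starts):
    """follow a list of (R,p) from several start guesses; report branches"""
    out=[]
    for j0 in starts:
        j,e=ik(*poses[0],j0)
        if e>1e-3 or any(np.allclose(j,o[0],atol=2) for o in out): continue
        L=[j];ok=True
        for R,p in poses[1:]:
            j,e=ik(R,p,L[-1]); L.append(j); ok&=e<1e-3
        L=np.array(L); L=np.c_[L]; out.append(L) if ok else None
    return out
ST=[[5,5,-45,a,b,c] for a in(-170,-90,0,80) for b in(-15,-40) for c in(-150,-80,0,80,150)]
E
python3 - <<'E'
from kin import *
# refine lengths with s,y0,a3=0
J=[[-60.297,22.09,.38,-.03,-68.41,-14.82],[0.90593448,3.46678967,-54.71613589,77.61486302,-10.92395358,-79.92850222],[10,-3,-41,13,-22,-21],[12,-1,-44,19,-19,-31],[10,4,-47,28,-11,-38]]
P=[[.1604,-.6035,.2465],[.5264,-.0781,.2075],[.4855,-.0991,.2476],[.501,-.081,.235],[.5244,-.0765,.201]]
W=np.repeat([10,10,1,1,1],3); c=[2,3,4,6,7]
A=np.vstack([rows(j,-1,-1)[0][:,c] for j in J]);x=np.linalg.lstsq(A*W[:,None],np.ravel(P)*W,rcond=None)[0];print(x.round(4),(A@x-np.ravel(P)).round(4))
import kin; kin.X=np.zeros(8); kin.X[c]=x
for fl in(0,180):
 for lx in(-12,0,12):
  for ly in(-15,-8,0,8,15):
    def pose(a,z):
        R=panelR(YAW); Rt=Ro.from_rotvec(-a*R[:,2]).as_matrix()@R@Ro.from_euler('xy',[lx,ly],degrees=True).as_matrix()@R.T@clampR(0)@E_('z',fl)
        return Rt,pan([0,-.045,z])-.006*Rt[:,2]
    for L in path([pose(.02,.067)]+[pose(a,.068) for a in np.arange(.2,1.5,.2)],ST[::2]):
        print(fl,lx,ly,"j5max",L[:,4].max().round(1),"maxstep",np.abs(np.diff(L,axis=0)).max().round(0),L[0].round(0).astype(int),L[-1].round(0).astype(int))
E
```

```text
[ 0.1603  0.5651  0.4217 -0.1599  0.2813] [-0.     -0.     -0.      0.      0.      0.0001  0.0058  0.0035  0.0042
 -0.0041  0.0016 -0.004  -0.003  -0.0005 -0.002 ]
0 -12 8 j5max -20.1 maxstep 13.0 [ 11  10 -48  52 -20 -63] [  7  13 -25  -6 -35 -81]
0 -12 15 j5max -31.6 maxstep 9.0 [ 15  13 -38  30 -32 -43] [  2  14 -19 -18 -42 -66]
0 0 8 j5max -20.7 maxstep 9.0 [ 11  11 -36  11 -22 -22] [  6  10 -30 -14 -21 -73]
0 0 15 j5max -31.9 maxstep 7.0 [ 10  13 -29   4 -34 -15] [ -1  12 -22 -30 -32 -54]
0 12 8 j5max -14.9 maxstep 12.0 [  2  12 -23 -21 -34  14] [  0   9 -29 -40 -15 -43]
0 12 15 j5max -28.1 maxstep 6.0 [  2  15 -19 -18 -42  10] [ -9  11 -23 -51 -28 -29]
180 -12 8 j5max -20.1 maxstep 13.0 [ 11  10 -48  52 -20 117] [  7  13 -25  -6 -35  99]
180 -12 15 j5max -31.6 maxstep 9.0 [ 15  13 -38  30 -32 137] [  2  14 -19 -18 -42 114]
180 0 8 j5max -20.7 maxstep 9.0 [ 11  11 -36  11 -22 158] [  6  10 -30 -14 -21 107]
180 0 15 j5max -31.9 maxstep 7.0 [ 10  13 -29   4 -34 165] [ -1  12 -22 -30 -32 126]
```

```bash
cat >>kin.py <<'E'
X=np.zeros(8); X[[2,3,4,6,7]]=[ 0.1603,0.5651,0.4217,-0.1599,0.2813]
def cpose(a,z,lx,ly,fl=0):
    R=panelR(YAW); Rt=Ro.from_rotvec(-a*R[:,2]).as_matrix()@R@Ro.from_euler('xy',[lx,ly],degrees=True).as_matrix()@R.T@clampR(0)
    return Rt,pan([0,-.045,z])-.006*Rt[:,2]
def mpose(z,ly):
    R=panelR(YAW); Rt=R@Ro.from_euler('y',ly,degrees=True).as_matrix()@np.diag([-1,1,-1.]); return Rt,pan([0,.045,z])-.006*Rt[:,2]
def tpose(z,ly,yaw):
    Rt=E_('z',yaw)@E_('y',ly)@np.diag([-1,1,-1.]); return Rt,np.array([.449,-.3275,z])-.006*Rt[:,2]
E
python3 - <<'E'
from kin import *
for lx in(-24,-18,-12):
  for ly in(0,3,6):
    for L in path([cpose(.02,.067,lx,ly)]+[cpose(a,.068,lx,ly) for a in np.arange(.2,1.5,.2)],ST[::3]):
        print(lx,ly,"j5max",L[:,4].max().round(1),"maxstep",np.abs(np.diff(L,axis=0)).max().round(0),L[0].round(0).astype(int),L[-1].round(0).astype(int))
print("module")
for ly in(0,5,10,15):
    for L in path([mpose(z,ly) for z in(.056,.08,.11,.14,.17)],ST[::3]): print(ly,L[:,4].max().round(1),np.abs(np.diff(L,axis=0)).max().round(0),L[0].round(0).astype(int),L[-1].round(0).astype(int))
print("tray")
for ly in(0,10,15):
  for yaw in(-60,-30,0,30):
    for L in path([tpose(z,ly,yaw) for z in(.25,.094)],ST[::3]): print(ly,yaw,L[0].round(0).astype(int),L[-1].round(0).astype(int))
E
```

```text
-24 0 j5max -25.5 maxstep 20.0 [   2   11  -56  101  -26 -105] [ 12  16 -24   7 -45 -98]
-24 3 j5max -26.9 maxstep 18.0 [  6  11 -54  88 -27 -96] [ 10  16 -22   3 -46 -93]
-24 6 j5max -28.8 maxstep 17.0 [ 10  12 -52  76 -29 -86] [  9  17 -20  -1 -48 -87]
-18 0 j5max -16.4 maxstep 22.0 [  -6    9  -55  110  -16 -107] [  12   14  -29    9  -37 -100]
-18 3 j5max -18.9 maxstep 20.0 [  2  10 -54  90 -19 -94] [ 10  14 -26   4 -38 -93]
-18 6 j5max -22.1 maxstep 17.0 [  8  11 -52  73 -22 -81] [  8  14 -24  -1 -41 -87]
-12 3 j5max -10.8 maxstep 23.0 [ -3   9 -54  92 -11 -91] [ 10  12 -31   5 -30 -94]
-12 6 j5max -16.4 maxstep 16.0 [  7  10 -51  65 -16 -72] [  8  12 -27  -2 -33 -86]
module
5 -9.9 12.0 [  17   10  -49   47  -10 -152] [  26   -3  -40   21  -31 -132]
10 -22.3 4.0 [  21   12  -38   20  -22 -129] [  25   -1  -34   14  -39 -125]
15 -31.3 4.0 [  21   14  -32   11  -31 -120] [  24    2  -29    9  -46 -120]
tray
0 -60 [ -19   15   -9    0  -66 -131] [ -19   24  -20    0  -46 -131]
0 -30 [ -19   15   -9    0  -66 -101] [ -19   24  -20    0  -46 -101]
0 0 [-19  15  -9   0 -66 -71] [-19  24 -20   0 -46 -71]
0 30 [-19  15  -9   0 -66 -41] [-19  24 -20   0 -46 -41]
10 -60 [ -23   20    0   -6  -78 -126] [ -23   28  -11   -7  -59 -123]
10 -30 [-20  20  -1  -2 -78 -99] [-20  28 -13  -2 -59 -99]
10 0 [-18  19  -5   3 -76 -73] [-18  28 -16   4 -56 -75]
10 30 [-16  17  -9   8 -71 -47] [-16  26 -21   9 -50 -51]
15 -60 [ -24   22    4   -9  -84 -124] [ -24   30   -7  -10  -65 -121]
15 -30 [-21  23   2  -2 -84 -99] [-21  31  -9  -3 -65 -98]
15 0 [-17  21  -2   4 -81 -74] [-17  30 -14   5 -61 -76]
15 30 [-14  19  -9  11 -74 -50] [-14  27 -21  13 -53 -55]
```

```bash
python3 - <<'E'
from kin import *
from station import r
Rt,p=cpose(.02,.117,-15,5); s=r.sense(); need(Rt,p,s)
print(ik(Rt,p,s["joints"])[0].round(0), ik(*cpose(.02,.067,-15,5),s["joints"])[0].round(0))
E
```

```text
delta mm [-8.3  3.2  4.1] rot [-4.38  5.04 -2.23] F [-1.1  0.3  0.7] M [0.39 1.1  0.03] w 0.501 t 4.05 j [  1.   3. -55.  78. -11. -80.]
[ 13.   4. -50.  55. -25. -66.] [  5.  10. -53.  76. -18. -82.]
```

```bash
python3 -m jog '{"delta_pos":[[0,0,0],[-1,0.4,0.5],[-1,0.4,0.5],[-1,0.4,0.5],[-1,0.4,0.5],[-1,0.4,0.5],[-1,0.4,0.5],[-1,0.4,0.5],[-1,0.4,0.5],[0,0,0]],"rot":[[-0.5,0.6,-0.3],[-0.5,0.6,-0.3],[-0.5,0.6,-0.3],[-0.5,0.6,-0.3],[-0.5,0.6,-0.3],[-0.5,0.6,-0.2],[-0.5,0.6,-0.2],[-0.5,0.5,-0.2],[-0.4,0.4,-0.2],[0,0,0]],"grip":[50,50,50,50,50,50,50,50,50,50]}'
python3 -m jog '{"delta_pos":[[0,0,0],[0,0,0],[0,0,0]],"rot":[[0,0,0],[0,0,0],[0,0,0]],"grip":[50,50,50]}' >/dev/null
python3 - <<'E'
from kin import *
from station import r
Rt,p=cpose(.02,.117,-15,5); s=r.sense(); need(Rt,p,s)
E
```

```text
time_s: 4.88
tcp_pos: [0.5186, -0.0745, 0.2116]
ee_rot: [[-0.137, -0.906, 0.4], [-0.965, 0.03, -0.262], [0.226, -0.422, -0.878]]
wrist_force: [0.5, 0.7, -0.8]
gripper_width: 0.499
delta mm [0.  0.4 0.3] rot [ 0.04 -0.07  0.11] F [-0.4  0.7  0.5] M [0.56 0.9  0.01] w 0.501 t 5.1333 j [ 13.   4. -50.  54. -25. -66.]
```

```bash
python3 -m jog '{"delta_pos":[[2.5,0.2,-4],[2.5,0,-4.3],[2.5,0,-4.3],[2.5,0,-4.3],[2.5,0,-4.3],[2.5,0,-4.3],[2.5,0,-4.3],[2.5,0,-4.3],[2.5,0,-4.3],[2.5,0,-4.3]],"rot":[[0,0,0],[0,0,0],[0,0,0],[0,0,0],[0,0,0],[0,0,0],[0,0,0],[0,0,0],[0,0,0],[0,0,0]],"grip":[50,50,50,50,50,50,50,50,50,50]}'
python3 -m jog '{"delta_pos":[[0,0,0],[0,0,0],[0,0,0]],"rot":[[0,0,0],[0,0,0],[0,0,0]],"grip":[50,50,50]}' >/dev/null
python3 - <<'E'
from kin import *
from station import r,vision
Rt,p=cpose(.02,.067,-15,5); s=r.sense(); need(Rt,p,s)
a=[vision.capture(n)["frame"][:,:,::-1] for n in("top","scene")]
cv2.imwrite("pics/c4.png",np.hstack([cv2.resize(a[0][170:270,290:390],(390,390)),cv2.resize(a[1][140:230,250:340],(390,390))]))
E
```

```text
time_s: 5.97
tcp_pos: [0.5433, -0.075, 0.1684]
ee_rot: [[-0.137, -0.906, 0.4], [-0.964, 0.03, -0.262], [0.226, -0.421, -0.878]]
wrist_force: [0.1, 0.2, -0.6]
gripper_width: 0.502
delta mm [-0.1 -0.  -0.6] rot [ 0.03 -0.05  0.13] F [ 0.7  0.7 -0.4] M [0.62 0.9  0.01] w 0.499 t 6.2167 j [  5.  10. -53.  75. -18. -81.]
```

View pics/c4.png

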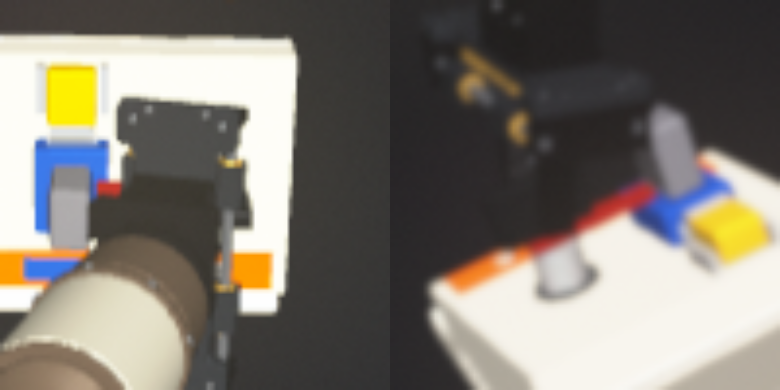

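c4 shows the gripper over the bar with one finger visible on its upslope side, and no contact force. Closing.

```bash
python3 -m jog '{"delta_pos":[[0,0,0],[0,0,0],[0,0,0],[0,0,0],[0,0,0],[0,0,0]],"rot":[[0,0,0],[0,0,0],[0,0,0],[0,0,0],[0,0,0],[0,0,0]],"grip":[30,24,18,0,0,0]}'
python3 - <<'E'
from kin import *
from station import r,vision
Rt,p=cpose(.02,.067,-15,5); s=r.sense(); need(Rt,p,s); R=panelR(YAW); print((R.T@s["wrist_force"]).round(1))
Rt2,p2=cpose(.3,.067+.0005,-15,5);print((p2-p)*1000)
for a in(.3,.6,.9,1.2,1.45):
  q=cpose(a,.067+.0019*a,-15,5)[1]; print(a,((q-p)*1000).round(1))
E
```

```text
time_s: 6.82
tcp_pos: [0.5423, -0.0748, 0.1681]
ee_rot: [[-0.137, -0.907, 0.399], [-0.964, 0.031, -0.262], [0.226, -0.42, -0.879]]
wrist_force: [-4.2, 1.5, -0.2]
gripper_width: 0.175
delta mm [ 0.8 -0.3  0.2] rot [ 0.03 -0.13  0.12] F [-4.2  1.5 -0.2] M [ 0.76  1.52 -0.25] w 0.175 t 6.8167 j [  5.  10. -53.  75. -18. -82.]
[-3.8  1.5  2. ]
[ 0.09900132 -0.2092188   0.63571375]
0.3 [ 0.1 -0.2  0.7]
0.6 [ 0.1 -0.5  1.4]
0.9 [-0. -1.  2.]
1.2 [-0.2 -1.4  2.5]
1.45 [-0.5 -1.9  2.9]
```

```bash
python3 -m jog '{"delta_pos":[[0,0,0.1],[0,-0.1,0.1],[0,-0.1,0.1],[0,0,0.1],[0,-0.1,0.2],[0,0,0.1],[0,-0.1,0.1],[0,0,0.1],[0,-0.1,0.2],[0,0,0.1]],"rot":[[1.5,0,-2.6],[1.5,0,-2.6],[1.5,0,-2.6],[1.5,0,-2.6],[1.5,0,-2.6],[1.5,0,-2.6],[1.5,0,-2.6],[1.5,0,-2.6],[1.5,0,-2.6],[1.5,0,-2.6]],"grip":[0,0,0,0,0,0,0,0,0,0]}'
python3 - <<'E'
from kin import *
from station import r,vision
Rt,p=cpose(.544,.068,-15,5); s=r.sense(); need(Rt,p,s); R=panelR(YAW); print((R.T@s["wrist_force"]).round(1))
E
```

```text
time_s: 7.65
tcp_pos: [0.543, -0.0758, 0.1697]
ee_rot: [[-0.557, -0.776, 0.295], [-0.83, 0.527, -0.181], [-0.015, -0.346, -0.938]]
wrist_force: [1.1, -4.6, -0.7]
gripper_width: 0.174
delta mm [ 0.2  0.2 -0.2] rot [-0.06 -0.3   0.23] F [ 1.1 -4.6 -0.7] M [-1.16 -0.29 -0.34] w 0.174 t 7.65 j [ 14.  12. -41.  33. -27. -76.]
[ 0.6 -4.5 -1.2]
```

```bash
python3 -m jog '{"delta_pos":[[0,-0.1,0.1],[0,-0.1,0.1],[0,-0.1,0.1],[0,-0.1,0.2],[0,-0.1,0.1],[0,-0.1,0.1],[0,-0.1,0.1],[0,-0.1,0.2],[0,-0.1,0.1],[0,0,0.1]],"rot":[[2,0,-3.46],[2,0,-3.46],[2,0,-3.46],[2,0,-3.46],[2,0,-3.46],[2,0,-3.46],[2,0,-3.46],[2,0,-3.46],[2,0,-3.46],[2,0,-3.46]],"grip":[0,0,0,0,0,0,0,0,0,0]}'
python3 -m jog '{"delta_pos":[[0,-0.1,0.1],[0,-0.1,0.1],[0,-0.1,0.1],[0,-0.1,0.2],[0,0,0],[0,0,0]],"rot":[[1.5,0,-2.6],[1.5,0,-2.6],[1.5,0,-2.6],[1.5,0,-2.6],[0,0,0],[0,0,0]],"grip":[0,0,0,0,0,0]}'
python3 - <<'E'
from kin import *
from station import r,vision
Rt,p=cpose(1.45,.0695,-15,5); s=r.sense(); need(Rt,p,s); R=panelR(YAW); print((R.T@s["wrist_force"]).round(1))
E
```

```text
time_s: 8.48
tcp_pos: [0.5431, -0.0779, 0.1713]
ee_rot: [[-0.92, -0.312, 0.238], [-0.322, 0.947, -0.004], [-0.224, -0.08, -0.971]]
wrist_force: [0.7, -9.6, -0.5]
gripper_width: 0.175
time_s: 8.98
tcp_pos: [0.5428, -0.0787, 0.1716]
ee_rot: [[-0.96, -0.137, 0.243], [-0.128, 0.99, 0.053], [-0.248, 0.02, -0.969]]
wrist_force: [-0.0, -7.9, 0.7]
gripper_width: 0.172
delta mm [-0.   1.8 -0.6] rot [-0.19 -0.44  0.03] F [-0.  -7.9  0.7] M [-3.05  0.38 -0.85] w 0.172 t 8.9833 j [  8.  13. -25.  -2. -37. -89.]
[ 0.4 -7.9  0.6]
```

```bash
python3 -m jog '{"delta_pos":[[0,0.5,0],[0,0.5,0],[0,0,0],[0,0,0],[-2.5,0,4.3],[-5,0,8.7],[-5,0,8.7],[-5,0,8.7],[-5,0,8.7],[-5,0,8.7]],"rot":[[0,0,0],[0,0,0],[0,0,0],[0,0,0],[0,0,0],[0,0,0],[0,0,0],[0,0,0],[0,0,0],[0,0,0]],"grip":[30,40,45,50,50,50,50,50,50,50]}'
python3 - <<'E'
from kin import *
from station import r,vision
s=r.sense(); Rt,p=mpose(.125,12); need(Rt,p,s)
j=s["joints"]
for z in(.125,.09,.056): j,e=ik(*mpose(z,12),j);print(j.round(0),e.round(4))
a=[vision.capture(n)["frame"][:,:,::-1] for n in("top","scene")]
cv2.imwrite("pics/c5.png",np.hstack([cv2.resize(a[0][170:270,280:380],(390,390)),cv2.resize(a[1][140:240,250:350],(390,390))]))
E
```

```text
time_s: 9.82
tcp_pos: [0.5153, -0.0756, 0.2209]
ee_rot: [[-0.96, -0.139, 0.245], [-0.129, 0.99, 0.056], [-0.251, 0.022, -0.968]]
wrist_force: [-0.7, 0.3, 0.4]
gripper_width: 0.503
delta mm [ 0.3 89.2 -1.9] rot [-1.03 -3.56 -8.58] F [-0.7  0.3  0.4] M [-0.13  0.5  -0.03] w 0.503 t 9.8167 j [  9.   7. -25.  -1. -43. -90.]
[  23.    5.  -34.   12.  -35. -123.] 0.0
[  22.    9.  -35.   14.  -31. -124.] 0.0
[  21.   13.  -35.   15.  -26. -124.] 0.0
```

View pics/c5.png

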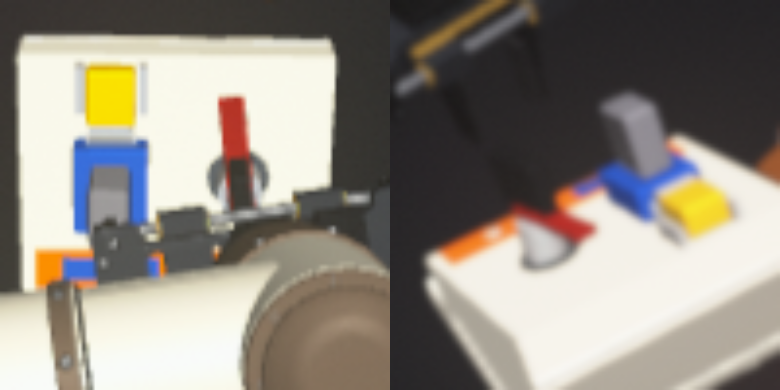

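c5 shows the red arm pointing up the slope (clamp about 1.45 rad), the module still seated, and the gripper clear. Next I'll move over the module.

```bash
python3 -m jog '{"delta_pos":[[0,8,0],[0,13,0],[0,15,0],[0,16,0],[0,15,0],[0,13,0],[0,8,-1],[0,0,0],[0,0,0],[0,0,0]],"rot":[[-0.2,-0.5,-1.2],[-0.2,-0.5,-1.2],[-0.2,-0.5,-1.3],[-0.1,-0.5,-1.3],[-0.1,-0.5,-1.2],[-0.1,-0.5,-1.2],[-0.1,-0.5,-1.2],[0,0,0],[0,0,0],[0,0,0]],"grip":[65,65,65,65,65,65,65,65,65,65]}'
sed -i 's/^P0=.*YAW/P0=np.array([.5788,-.0327,.105]); YAW/' h.py
python3 - <<'E'
from kin import *
from station import r,vision
s=r.sense(); need(*mpose(.125,12),s)
c=vision.capture("scene"); t=vision.capture("top")
cv2.imwrite("pics/c6.png",np.hstack([cv2.resize(t["frame"][170:270,270:370,::-1],(390,390)),cv2.resize(c["frame"][130:230,260:360,::-1],(390,390))]))
E
```

```text
time_s: 10.75
tcp_pos: [0.5158, 0.0122, 0.2184]
ee_rot: [[-0.952, 0.011, 0.306], [0.01, 1.0, -0.002], [-0.306, 0.001, -0.952]]
wrist_force: [0.5, 0.3, -0.6]
gripper_width: 0.65
delta mm [-0.9  0.8  0.6] rot [-0.05 -0.17  0.03] F [ 0.5  0.3 -0.6] M [-0.02  0.59  0.02] w 0.65 t 10.75 j [  23.    5.  -34.   12.  -36. -123.]
```

View pics/c6.png

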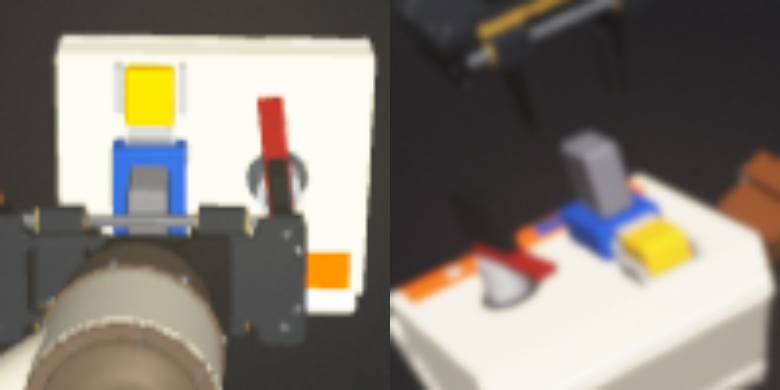

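c6 shows the fingers straddling the grey grip with the clamp bar clear to the right. Descending.

```bash
python3 -m jog '{"delta_pos":[[2.6,0.5,-5.4],[3.5,0,-6],[3.5,0,-6],[3.5,0,-6],[3.5,0,-6],[3.5,0,-6],[3.5,0,-6],[3.5,0,-6],[3.4,0,-6],[3,0,-5.4]],"rot":[[0,0,0],[0,0,0],[0,0,0],[0,0,0],[0,0,0],[0,0,0],[0,0,0],[0,0,0],[0,0,0],[0,0,0]],"grip":[65,65,65,65,65,65,65,65,65,65]}'
python3 -m jog '{"delta_pos":[[0,0,0],[0,0,0],[0,0,0],[0,0,0],[0,0,0],[0,0,0],[0,0,0],[0,0,0]],"rot":[[0,0,0],[0,0,0],[0,0,0],[0,0,0],[0,0,0],[0,0,0],[0,0,0],[0,0,0]],"grip":[65,50,40,34,28,20,0,0]}'
python3 - <<'E'
from kin import *
from station import r,vision
s=r.sense(); need(*mpose(.056,12),s)
E
```

```text
time_s: 11.68
tcp_pos: [0.5496, 0.0129, 0.1588]
ee_rot: [[-0.952, 0.011, 0.306], [0.01, 1.0, -0.003], [-0.306, 0.001, -0.952]]
wrist_force: [0.0, -0.2, -0.6]
gripper_width: 0.65
time_s: 12.35
tcp_pos: [0.5493, 0.0129, 0.1599]
ee_rot: [[-0.952, 0.011, 0.307], [0.01, 1.0, -0.003], [-0.307, 0.001, -0.952]]
wrist_force: [-0.7, -0.0, 1.2]
gripper_width: 0.299
delta mm [ 0.1 -0.3 -0.7] rot [-0.05 -0.12  0.04] F [-0.7 -0.   1.2] M [0.03 0.74 0.01] w 0.299 t 12.35 j [  21.   13.  -35.   15.  -26. -124.]
```

```bash
python3 -m jog '{"delta_pos":[[-1,0,1.73],[-1,0,1.73],[-1,0,1.73],[-1,0,1.73],[-1,0,1.73],[-1,0.1,1.73],[-1,0,1.73],[-1,0,1.73],[-1,0,1.73],[-1,0,1.73]],"rot":[[0,0,0],[0,0,0],[0,0,0],[0,0,0],[0,0,0],[0,0,0],[0,0,0],[0,0,0],[0,0,0],[0,0,0]],"grip":[0,0,0,0,0,0,0,0,0,0]}'
python3 -m jog '{"delta_pos":[[-2,0,3.46],[-2,0,3.46],[-2,0,3.46],[-2,0.1,3.46],[-2,0,3.46],[-2,0,3.46],[-2,0,3.46],[-2,0.1,3.46],[-2,0,3.46],[-2,0,3.46]],"rot":[[0,0,0],[0,0,0],[0,0,0],[0,0,0],[0,0,0],[0,0,0],[0,0,0],[0,0,0],[0,0,0],[0,0,0]],"grip":[0,0,0,0,0,0,0,0,0,0]}'
python3 - <<'E'
from kin import *
from station import r,vision
s=r.sense(); need(*mpose(.116,12),s)
a=[vision.capture(n)["frame"][:,:,::-1] for n in("top","scene")]
cv2.imwrite("pics/c7.png",np.hstack([cv2.resize(a[0][170:310,270:470],(520,364)),cv2.resize(a[1][130:230,260:360],(280,364))]))
E
```

```text
time_s: 13.18
tcp_pos: [0.5393, 0.013, 0.1768]
ee_rot: [[-0.952, 0.011, 0.306], [0.01, 1.0, -0.003], [-0.306, 0.001, -0.952]]
wrist_force: [2.6, 0.3, -2.9]
gripper_width: 0.299
time_s: 14.02
tcp_pos: [0.519, 0.0131, 0.2118]
ee_rot: [[-0.952, 0.011, 0.306], [0.01, 1.0, -0.003], [-0.306, 0.001, -0.952]]
wrist_force: [-0.5, 0.1, -2.8]
gripper_width: 0.296
delta mm [ 0.4 -0.2 -0.6] rot [-0.03 -0.17  0.04] F [-0.5  0.1 -2.8] M [-0.07  0.95 -0.01] w 0.296 t 14.0167 j [  23.    6.  -34.   12.  -35. -123.]
```

View pics/c7.png

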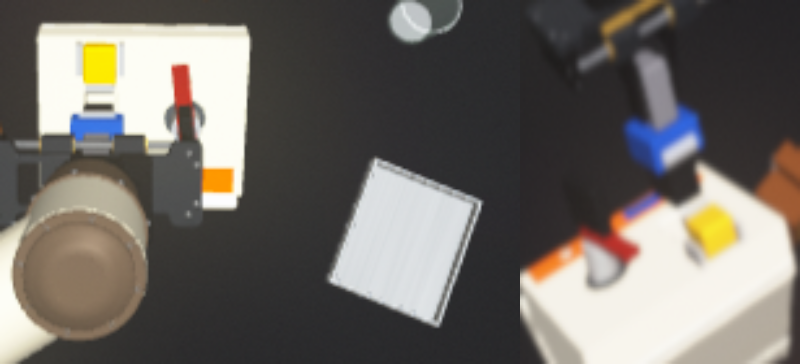

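c7 shows the module fully out of the socket and held square, the clamp still pointing upslope, and the tray at (425,263) in the full image. I'll lift it, turn it upright and carry it over the tray.

```bash
python3 -m jog '{"delta_pos":[[-3,0,5.2],[-5,0,8.7],[-5,0,8.7],[-4,0,10],[0,0,14],[0,0,18],[0,0,18],[0,0,18],[0,0,16],[0,0,10]],"rot":[[0,0,0],[0,0,0],[0,0,0],[0,0,0],[0,0,0],[0,0,0],[0,0,0],[0,0,0],[0,0,0],[0,0,0]],"grip":[0,0,0,0,0,0,0,0,0,0]}'
python3 -m jog '{"delta_pos":[[0,-5,0],[0,-10,0],[0,-15,0],[0,-20,0],[0,-22,0],[0,-22,0],[0,-22,0],[0,-22,0],[0,-22,0],[0,-22,0]],"rot":[[0,1.5,0],[0,2,0],[0,2,0],[0,2,0],[0,2,0],[0,2,0],[0,2,0],[0,2,0],[0,2,0],[0,2,0]],"grip":[0,0,0,0,0,0,0,0,0,0]}'
python3 - <<'E'
from kin import *
from station import r
s=r.sense(); need(*tpose(.244,12,0),s); need(*tpose(.244,12,-23),s)
print(ik(*tpose(.096,12,0),s["joints"])[0].round(0))
E
```

```text
time_s: 14.95
tcp_pos: [0.5024, 0.0133, 0.3414]
ee_rot: [[-0.951, 0.01, 0.311], [0.01, 1.0, -0.001], [-0.311, 0.002, -0.951]]
wrist_force: [-0.1, -0.1, -3.1]
gripper_width: 0.297
time_s: 15.78
tcp_pos: [0.5022, -0.1697, 0.3394]
ee_rot: [[-1.0, 0.01, -0.028], [0.01, 1.0, -0.002], [0.028, -0.003, -1.0]]
wrist_force: [0.5, 0.6, -2.9]
gripper_width: 0.298
delta mm [ -51.9 -157.8  -89.5] rot [ 0.2  10.4   0.56] F [ 0.5  0.6 -2.9] M [-0.03 -0.19  0.  ] w 0.298 t 15.7833 j [ -1.  10.  -3.   0. -78. -90.]
delta mm [ -52.  -158.3  -89.5] rot [  2.28  10.21 -22.38] F [ 0.5  0.6 -2.9] M [-0.03 -0.19  0.  ] w 0.298 t 15.7833 j [ -1.  10.  -3.   0. -78. -90.]
[-17.  28. -15.   4. -58. -75.]
```

```bash
python3 -m jog '{"delta_pos":[[-5,-18,0],[-6,-20,-4],[-6,-20,-7],[-6,-20,-8],[-6,-20,-8],[-6,-18,-8],[-6,-16,-8],[-5,-12,-7],[-4,-9,0],[-2,-5,0]],"rot":[[0,1.2,0],[0,1.2,0],[0.1,1.2,0.1],[0,1.2,0.1],[0,1.2,0.1],[0,1.2,0.1],[0.1,1.1,0.1],[0,1.1,0],[0,0.6,0],[0,0.4,0]],"grip":[0,0,0,0,0,0,0,0,0,0]}'
python3 -m jog '{"delta_pos":[[0,0,0],[0,0,0],[0,0,0],[0,0,0]],"rot":[[0,0,0],[0,0,0],[0,0,0],[0,0,0]],"grip":[0,0,0,0]}' >/dev/null
python3 - <<'E'
from kin import *
from station import r,vision
s=r.sense(); need(*tpose(.104,12,0),s)
a=[vision.capture(n)["frame"][:,:,::-1] for n in("top","scene")]
cv2.imwrite("pics/c8.png",np.hstack([cv2.resize(a[0][210:310,370:470],(390,390)),cv2.resize(a[1][130:280,130:280],(390,390),interpolation=2)]))
E
```

```text
time_s: 16.62
tcp_pos: [0.45, -0.3276, 0.2882]
ee_rot: [[-0.978, 0.002, -0.209], [0.002, 1.0, -0.0], [0.209, -0.001, -0.978]]
wrist_force: [0.5, 0.3, -3.1]
gripper_width: 0.295
delta mm [  -0.5   -1.2 -178.9] rot [0.05 0.04 0.02] F [ 0.7 -0.3 -3.6] M [-0.01 -0.58  0.02] w 0.297 t 16.95 j [-17.  19.  -1.   4. -82. -74.]
```

View pics/c8.png

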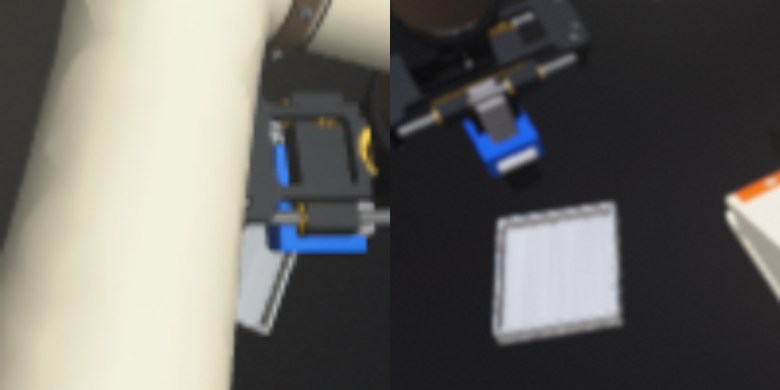

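```bash
python3 - <<'E'
from kin import *
from station import r
s=r.sense(); Rt=s["ee_rot"]; g=s["tcp_pos"]+.006*Rt[:,2]
Rm=Rt@np.diag([-1,1,-1.]); Rm=E_('y',0)@np.eye(3)  # expected upright
S=C["scene"]
for n,q in(("bead",[.036,0,-.0465]),("sh top +x-y",[.032,-.026,-.028]),("sh top +x+y",[.032,.026,-.028]),("sh bot +x-y",[.032,-.026,-.054]),("sh bot +x+y",[.032,.026,-.054]),("foot +x+y",[.028,.015,-.09]),("foot +x-y",[.028,-.015,-.09])):
    print(n,((proj(S,g+np.array(q))[0]-130)*2.6+[390,0]).round(0))
uv=(np.array([(500,216),(614,203),(620,322),(495,338)])-[390,0])/2.6+130
w=ray(S,uv,.012);print(w.round(3),w.mean(0))
E
```

```text
bead [520. 163.]
sh top +x-y [486. 160.]
sh top +x+y [539. 136.]
sh bot +x-y [494. 177.]
sh bot +x+y [546. 153.]
foot +x+y [543. 179.]
foot +x-y [514. 192.]
[[ 0.344 -0.359  0.012]
 [ 0.399 -0.242  0.012]
 [ 0.548 -0.303  0.012]
 [ 0.493 -0.422  0.012]] [ 0.44613753 -0.33125349  0.012     ]
```

Prediction and image agree within a few mm: bead predicted at (520,163) and seen at about (518,160), and the module is upright. The scene view puts the tray at (0.446,−0.331), within 4 mm of the top view. Lowering.

```bash
python3 -m jog '{"delta_pos":[[0,0,-10],[0,-1,-18],[0,-1,-22],[0,0,-24],[0,0,-24],[0,0,-22],[0,0,-20],[0,0,-16],[0,0,-12],[0,0,-8]],"rot":[[0,0,0],[0,0,0],[0,0,0],[0,0,0],[0,0,0],[0,0,0],[0,0,0],[0,0,0],[0,0,0],[0,0,0]],"grip":[0,0,0,0,0,0,0,0,0,0]}'
python3 -m jog '{"delta_pos":[[0,0,0],[0,0,0],[0,0,-1],[0,0,-1],[0,0,0],[0,0,0]],"rot":[[0,0,0],[0,0,0],[0,0,0],[0,0,0],[0,0,0],[0,0,0]],"grip":[0,0,0,0,0,0]}'
python3 - <<'E'
from kin import *
from station import r
s=r.sense(); need(*tpose(.094,12,0),s)
E
```

```text
time_s: 17.88
tcp_pos: [0.4495, -0.3283, 0.1099]
ee_rot: [[-0.977, 0.001, -0.211], [0.001, 1.0, 0.001], [0.211, 0.001, -0.977]]
wrist_force: [0.1, 0.6, -2.8]
gripper_width: 0.297
time_s: 18.38
tcp_pos: [0.4505, -0.3289, 0.1107]
ee_rot: [[-0.978, 0.001, -0.208], [0.001, 1.0, -0.001], [0.208, -0.001, -0.978]]
wrist_force: [1.2, -0.1, -2.7]
gripper_width: 0.298
delta mm [ -0.3   1.4 -10.8] rot [0.05 0.02 0.07] F [ 1.2 -0.1 -2.7] M [-0.06 -0.65 -0.03] w 0.298 t 18.3833 j [-18.  28. -14.   4. -59. -75.]
```

Still airborne (about −2.8 N); going down in small steps.

```bash
python3 -m jog '{"delta_pos":[[0,0,-2],[0,0,-1.5],[0,0,-1.5],[0,0,-1],[0,0,-1],[0,0,-1],[0,0,0],[0,0,0]],"rot":[[0,0,0],[0,0,0],[0,0,0],[0,0,0],[0,0,0],[0,0,0],[0,0,0],[0,0,0]],"grip":[0,0,0,0,0,0,0,0]}'
python3 -m jog '{"delta_pos":[[0,0,-1],[0,0,0],[0,0,0]],"rot":[[0,0,0],[0,0,0],[0,0,0]],"grip":[0,0,0]}'
python3 -m jog '{"delta_pos":[[0,0,-1],[0,0,0],[0,0,0]],"rot":[[0,0,0],[0,0,0],[0,0,0]],"grip":[0,0,0]}'
```

```text
time_s: 19.05
tcp_pos: [0.4503, -0.3288, 0.102]
ee_rot: [[-0.978, 0.001, -0.209], [0.001, 1.0, -0.0], [0.209, -0.0, -0.978]]
wrist_force: [-0.2, 0.5, -2.3]
gripper_width: 0.301
time_s: 19.3
tcp_pos: [0.4503, -0.3288, 0.1011]
ee_rot: [[-0.978, 0.001, -0.209], [0.001, 1.0, -0.0], [0.209, -0.0, -0.978]]
wrist_force: [0.0, -0.2, -4.0]
gripper_width: 0.297
time_s: 19.55
tcp_pos: [0.4505, -0.3289, 0.1003]
ee_rot: [[-0.978, 0.001, -0.208], [0.001, 1.0, -0.001], [0.208, -0.001, -0.978]]
wrist_force: [1.1, -0.1, -1.4]
gripper_width: 0.293
```

```bash
python3 -m jog '{"delta_pos":[[0,0,-0.5],[0,0,0],[0,0,0]],"rot":[[0,0,0],[0,0,0],[0,0,0]],"grip":[0,0,0]}'
python3 -m jog '{"delta_pos":[[0,0,-0.5],[0,0,0],[0,0,0]],"rot":[[0,0,0],[0,0,0],[0,0,0]],"grip":[0,0,0]}'
```

```text
time_s: 19.8
tcp_pos: [0.4506, -0.3289, 0.1002]
ee_rot: [[-0.978, 0.001, -0.208], [0.001, 1.0, -0.001], [0.208, -0.001, -0.978]]
wrist_force: [1.1, 1.1, 3.0]
gripper_width: 0.297
time_s: 20.05
tcp_pos: [0.4506, -0.3289, 0.1002]
ee_rot: [[-0.978, 0.001, -0.208], [0.001, 1.0, -0.001], [0.208, -0.001, -0.978]]
wrist_force: [0.8, 1.4, 6.3]
gripper_width: 0.302
```

The foot is on the tray floor (force has flipped to +6 N at the expected height). Releasing and backing out along the tool axis.

```bash
python3 -m jog '{"delta_pos":[[0,0,0],[0,0,0],[0,0,0],[0,0,0],[0,0,0],[0,0,0]],"rot":[[0,0,0],[0,0,0],[0,0,0],[0,0,0],[0,0,0],[0,0,0]],"grip":[36,44,52,60,60,60]}'
python3 -m jog '{"delta_pos":[[1,0,5],[2,0,10],[3,0,15],[4,0,20],[4,0,20],[4,0,20],[4,0,20],[4,20,20],[0,35,10],[0,35,0]],"rot":[[0,0,0],[0,0,0],[0,0,0],[0,0,0],[0,0,0],[0,0,0],[0,0,0],[0,0,0],[0,0,0],[0,0,0]],"grip":[60,60,60,60,60,60,60,60,60,60]}'
python3 -m jog '{"delta_pos":[[0,35,0],[0,35,0],[0,30,0],[0,25,0],[0,10,0],[0,0,0],[0,0,0]],"rot":[[0,0,0],[0,0,0],[0,0,0],[0,0,0],[0,0,0],[0,0,0],[0,0,0]],"grip":[60,60,60,60,60,60,60]}'
python3 - <<'E'
from kin import *
from station import r,vision
a=[vision.capture(n)["frame"][:,:,::-1] for n in("top","scene")]
cv2.imwrite("pics/c9.png",np.hstack([cv2.resize(a[0][150:310,270:470],(450,360)),cv2.resize(a[1][160:280,150:260],(330,360),interpolation=2)]))
S=C["scene"];m=np.array([.4490,-.3289,.004])
for q in([.032,-.026,.062],[.032,.026,.062],[-.032,-.026,.062],[.022,.013,.112],[.022,-.013,.112],[.028,.015,.0],[.028,-.015,0]): print(q,((proj(S,m+np.array(q))[0]-[150,160])*3+[450,0]).round(0))
s=r.sense();print(s["joint_velocities"].round(1),s["wrist_force"].round(1))
E
```

```text
time_s: 20.55
tcp_pos: [0.4502, -0.3289, 0.0989]
ee_rot: [[-0.978, 0.001, -0.209], [0.001, 1.0, -0.0], [0.209, -0.0, -0.978]]
wrist_force: [0.2, -0.3, -0.4]
gripper_width: 0.581
time_s: 21.38
tcp_pos: [0.4778, -0.2389, 0.2428]
ee_rot: [[-0.979, 0.003, -0.202], [0.003, 1.0, -0.002], [0.202, -0.003, -0.979]]
wrist_force: [1.2, 0.3, 0.1]
gripper_width: 0.602
time_s: 21.97
tcp_pos: [0.4766, -0.1038, 0.2399]
ee_rot: [[-0.978, -0.0, -0.208], [0.0, 1.0, -0.001], [0.208, -0.001, -0.978]]
wrist_force: [0.0, -0.4, 0.4]
gripper_width: 0.601
[0.032, -0.026, 0.062] [559. 225.]
[0.032, 0.026, 0.062] [612. 199.]
[-0.032, -0.026, 0.062] [533. 177.]
[0.022, 0.013, 0.112] [582. 166.]
[0.022, -0.013, 0.112] [554. 179.]
[0.028, 0.015, 0.0] [615. 237.]
[0.028, -0.015, 0] [586. 252.]
[-0.6  0.3 -0.1 -0.1  0.1 -0.2] [-0.6  1.4  0.1]
```

View pics/c9.png

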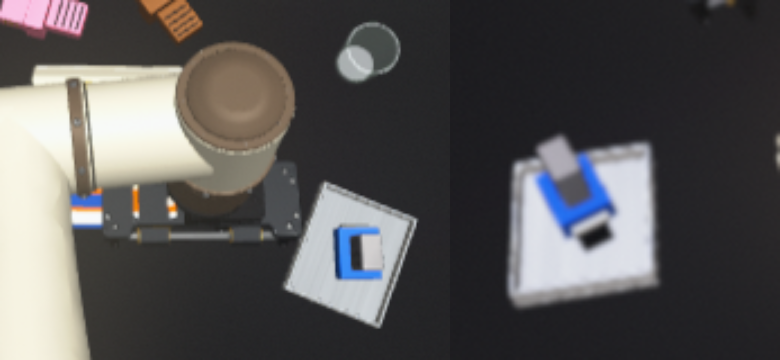

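c9 shows the module standing upright on the tray floor, with its corners where predicted. I'll raise the arm a little further from the dock, then hand in.

```bash
python3 -m jog '{"delta_pos":[[0,0,15],[0,0,20],[0,0,15],[0,0,0],[0,0,0],[0,0,0]],"rot":[[0,0,0],[0,0,0],[0,0,0],[0,0,0],[0,0,0],[0,0,0]],"grip":[60,60,60,60,60,60]}'
python3 - <<'E'
from station import finish_job,vision
import cv2,numpy as np
a=np.load("pics/scene0.npz")["frame"].astype(int); b=vision.capture("scene")["frame"].astype(int)
d=abs(a-b).sum(2)
print("camera,jar,beaker diff",d[118:145,358:397].max(),d[160:202,418:450].max(),d[280:325,200:242].max())
m=(b[...,0]>140)&(b[...,1]<70)&(b[...,2]<70); m[:170]=0;m[260:]=0;m[:,:255]=0;m[:,365:]=0
print("red arm px",np.argwhere(m).mean(0) if m.any() else None, m.sum())
print(finish_job())
E
```

```text
time_s: 22.57
tcp_pos: [0.4758, -0.1044, 0.2881]
ee_rot: [[-0.978, 0.003, -0.21], [0.003, 1.0, 0.0], [0.21, -0.0, -0.978]]
wrist_force: [-0.1, -0.1, 0.2]
gripper_width: 0.599
camera,jar,beaker diff 7 6 6
red arm px [196.91111111 292.97777778] 45
the job is handed in; nothing more can be done
None
```

The job is handed in after about 23 s of robot time, with no verdict reported. I turned the clamp clockwise to about 1.45 rad, pulled the module straight out along the panel normal, and stood it upright near the tray's centre. I let go only after the wrist force showed the foot was on the tray floor.

**Last checks:**
- **Module:** the final picture shows it upright in the tray, with its corners close to where I predicted them.
- **Bystanders:** the scene image is unchanged around the camera, jar and beaker.
- **Robot:** the wrist force was near zero after I backed off, so the arm touches nothing.
- **Clamp:** pictures taken after the turn and again during the pull show the red arm pointing up the slope. In the final scene image I only located its red pixels and did not re-measure the angle.

**Problems and disagreements:**
- **Wrist limit:** a straight approach to the clamp ran into the limit of joint 5. I gripped the bar with the tool leaned about 15° along the bar and 5° across it, which caused side forces of up to about 10 N while turning.
- **Tray position:** the two camera views put the tray centre about 4 mm apart, well inside the tolerance.

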